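# Weigh out the walnuts and hold the scanner on their code

### The job

A customer is buying the walnuts in the dipper: lift the dipper by its handle, pour all five walnuts into the pan of the scale, and stand the dipper upright on the counter again. Then draw the hand scanner up out of its charging cradle, turn it nose down and finish while holding it still in the air about 10 cm above the bar code, its window looking down at the middle of the code. Do not shift the jar, the can or the bowl.

Things in the scene. Friction and masses are not known exactly. Their poses are not given: they have to be found in the camera images.
- scale: white counter scale, fixed, 300 (x) by 260 (y) mm, housing top 62 mm high; its keys and display are on the -x side and a round stainless pan stands on it. Origin: centre of the underside, z up
- pan (a point): centre of the inside floor of the scale's pan, 80 mm above the counter. The pan is a dish, inside radius 82 mm at the floor and 115 mm at the rim, its rim 41 mm above this point (121 mm above the counter)
- dipper: steel measuring cup with a straight bar handle, standing on the counter, five walnuts inside; 0.22 kg. Cup 75 mm high, outside radius 35 mm at base, 46 mm at rim, wall 3 mm, floor 4 mm. Handle: level bar 16 mm wide, 12 mm high, centre line 62 mm above the base, along the dipper's own -x from the cup to 159 mm from its axis. Origin: centre of the cup's underside, z to the mouth
- dipper_grip (a point): point on the handle's centre line, 110 mm from the cup's axis, a good place to pinch the bar across its width (dipper's y); solid metal, a firm grip of 90 N keeps it from turning in the fingers; axes as the dipper's
- scanner: cordless grey pistol-shaped scanner, 0.24 kg, standing with its handle down in the cradle. Handle 35 (x) by 29 (y) mm, z 0 to 112 mm. Head: 56 mm wide (y, flat sides), z 112 to 156, x -58 to 34 mm; rubber nose ring 60 wide, 49 high, x -67 to -55 mm. Origin: centre of the handle's foot; z along the handle to the head; nose and window point along its -x
- scanner_window (a point): centre of the scanner's reading window at the tip of the nose; axes as the scanner's (it reads along -x)
- scanner_head (a point): middle of the scanner's head, 8 mm forward of the handle's axis and 134 mm above its foot; a good place to grip the head across its 56 mm width (y); a firm grip of 60 N does no harm
- cradle: black charging cradle, fixed, base 120 (x) by 90 (y) by 16 mm; in its middle a socket 40 by 34 mm inside, top 56 mm and floor 20 mm over the counter: the scanner's handle sits 36 mm deep with 2.5 mm play all round and is drawn straight up. Origin: centre of the underside; at the start the scanner has the same yaw
- card: white laminated card lying flat, fixed to the counter, 130 (x) by 95 (y) by 3 mm, with one large bar code. Origin: centre of the underside
- code (a point): centre of the bar code, on the card's upper face, 3 mm above the counter
- honey_jar: bystander: amber glass jar with metal lid, 68 mm across, 95 mm high, loose; origin centre of the underside
- bean_can: bystander: food can, 73 mm across, 110 mm high, loose; origin centre of the underside
- taster_bowl: bystander: small white china bowl, 100 mm across, 45 mm high, loose; origin centre of the underside
- walnut1: one walnut in its shell, about 26 mm across, 12 g; at the start it lies in the dipper, four on the floor and one on top of them, its top 49 mm over the counter. Origin: its centre
- walnut2: one walnut in its shell, about 26 mm across, 12 g; at the start it lies in the dipper, four on the floor and one on top of them, its top 49 mm over the counter. Origin: its centre
- walnut3: one walnut in its shell, about 26 mm across, 12 g; at the start it lies in the dipper, four on the floor and one on top of them, its top 49 mm over the counter. Origin: its centre
- walnut4: one walnut in its shell, about 26 mm across, 12 g; at the start it lies in the dipper, four on the floor and one on top of them, its top 49 mm over the counter. Origin: its centre
- walnut5: one walnut in its shell, about 26 mm across, 12 g; at the start it lies in the dipper, four on the floor and one on top of them, its top 49 mm over the counter. Origin: its centre
Things that resemble listed ones, but are neither listed nor needed, are in the scene too. Leave any blue, green or purple look-alike of the scanner alone.

How it is judged (in metres and radians):
On the way, in this order (a step that is already met when the one before it is completed fails the run):
1. all five walnuts lie in the scale's pan (horizontal distance between each of walnut1, walnut2, walnut3, walnut4, walnut5 and pan below 0.11 m and z of walnut1 in the frame of pan between 0 and 0.06 m and z of walnut2 in the frame of pan between 0 and 0.06 m and z of walnut3 in the frame of pan between 0 and 0.06 m and z of walnut4 in the frame of pan between 0 and 0.06 m and z of walnut5 in the frame of pan between 0 and 0.06 m), for 0.2 s.
2. the dipper stands upright on the counter again, let go (angle between dipper's own z axis and vertical below 0.12 rad and height (world z) of dipper between -0.005 and 0.008 m and contact force between dipper and the arm below 0.2 N and contact force between dipper and the fingers below 0.2 N and linear speed of dipper below 0.03 m/s), for 0.2 s.
3. the scanner is out of its cradle, turned nose down over the code and held (x of code in the frame of scanner_window between -0.16 and -0.05 m and y of code in the frame of scanner_window between -0.03 and 0.03 m and z of code in the frame of scanner_window between -0.03 and 0.03 m and angle between scanner's own x axis and vertical below 0.5 rad and height (world z) of scanner_window above 0.05 m and height (world z) of scanner above 0.03 m and contact force between scanner and the fingers above 1 N and contact force between scanner and cradle below 0.2 N and contact force between scanner and card below 0.2 N and contact force between scanner and scale below 0.2 N and linear speed of scanner below 0.03 m/s and contact force between scanner and honey_jar below 0.2 N and contact force between scanner and bean_can below 0.2 N and contact force between scanner and taster_bowl below 0.2 N and contact force between scanner and dipper below 0.2 N), for 0.2 s.
At the end, for the whole second after the job is handed in: All five walnuts in the pan; dipper upright (7 deg) on the counter, still, let go; scanner held still by the fingers alone, touching nothing else, nose within 28 deg of straight down, the code 50 to 160 mm in front of its window and within 30 mm of its line of sight each way (all of step 1 and all of step 2 and all of step 3); the arm keeps its last pose, push and grip.
It fails at once if the honey jar is shifted by more than 30 mm or tipped (distance of honey_jar from where it was at the start of the episode above 0.03 m or angle between honey_jar's own z axis and vertical above 0.3 rad).
It fails at once if the bean can is shifted by more than 30 mm or tipped (distance of bean_can from where it was at the start of the episode above 0.03 m or angle between bean_can's own z axis and vertical above 0.3 rad).
It fails at once if the taster bowl is shifted by more than 30 mm or tipped (distance of taster_bowl from where it was at the start of the episode above 0.03 m or angle between taster_bowl's own z axis and vertical above 0.3 rad).
It also fails if it takes over 61 s, if anything falls off the work surface, if the arm or the gripper's body presses on something with over 40 N, if the wrist force passes 120 N, or if a joint passes its speed limit or range.

### The arm

A 6-joint arm with a two-finger parallel gripper is mounted at the origin on the work surface. World frame = base frame: x ahead of the robot, y to its left, z up, the work surface at z = 0. Lengths are in m, angles in degrees, forces in N, time in s.
With the tool pointing down it reaches from about 0.375 to 0.9 m from the base axis. Payload 3.1 kg.
Tool frame: the origin (TCP) lies midway between the tips of the shut fingers; the grasp point (between the pads) lies 19 mm behind it; z points along the fingers, y is the line along which they close (so a half turn about z gives the same grasp; the last joint's range is limited). The gripper opens to 87 mm and grips with 3 to 60 N. Pads are 19 mm wide; open, the fingers measure 117 mm over their backs; the gripper's body (75 mm by 190 mm) begins 51 mm behind the grasp point.
Start: joints at [-10.227, 30.224, 82.088, -0, 67.689, -10.227], TCP at [0.625, 0, 0.223] pointing down, gripper open.
Joint ranges: [-176.69, 176.69], [-43.24, 126.21], [12.49, 139.97], [-82, 262], [0, 151.66], [-163.58, 163.58]. Speed limits (degrees/s): [159.86, 159.86, 180, 180, 180, 180].

### API

Orientations are given as a 3x3 rotation matrix whose columns are the frame's x, y, z axes.
In Python, from rig import read_state, optics, bot gives the robot as it stands. The module is installed in compiled form; this text tells all that it offers.
- The arm moves only by the tool send_rows, never from a script. Its argument "commands" is a list of rows, each a list of 7 numbers: the turn, a rotation vector about the tool's x, y, z in units of 5 degrees (1.0 is 5 degrees), then the shift along the tool's x, y, z in units of 30 mm (1.0 is 30 mm), then the opening, from 0 (shut) to 1 (fully open). In form: [[rx, ry, rz, tx, ty, tz, gripper], ...]. A call has 1 to 20 rows; each row is the pose to reach, as a shift and turn from the pose commanded when the call began, along the tool's axes at that moment; what a row does not reach only later rows make up. A row lasts 1/12 s, in which the tool goes at most 41.7 mm and 7.16 degrees, less where a joint would pass 70% of its speed; a pose out of reach is approached as far as the arm can. A call with a gripper value outside its range is refused whole. The fingers move at their own pace and stop on an object; the grip force is fixed at half the most. Time passes only in rows, so rows that repeat a pose let the fingers close. It gives the time, the measured TCP pose, the force, the opening and the grip force at its end, in the units of the state.
- read_state(): the state, without advancing time (a new reading comes with each control period).
- optics.capture(name): name is "scene" or "side" or "wrist"; returns a dict with "image" (384x512x3 uint8, blue, green, red), "intrinsics" (3x3 intrinsics, pixels), "k1" (the pictures are not rectified: a ray, as slopes to the right and down, at radius r is drawn at 1 + k1 r^2 times it, then the intrinsics apply), "extrinsics" (4x4, takes a point from world to camera coordinates); the wrist camera has in their place "T_tool_cam" (4x4, takes a point from camera to tool coordinates, whose origin is the TCP and whose axes are the flange's). Camera axes: x right, y down, z forward; pixel columns grow to the right and rows downward; lengths in m; the calibration is good to about 2 mm. A picture is of the moment at which its call begins: read the wrist's pose just before it. There is no depth.
- bot.hand_in(): hands the job in; it is judged then, once.
The state is a dict: "time_s": time; "joint_positions": joint angles; "qvel": joint speeds; "tau": joint torques, N m; "position": TCP position; "tcp_rot": TCP orientation; "force": force on the tool from outside, world axes, zero at the start; "moment": the same for the moment, N m; "opening": opening from 0.0 (shut) to 1.0 (fully open); "grasp_force": force on a finger pad.
Only numpy, scipy, OpenCV 4.12 (cv2) and the standard library are available. Lean on these libraries where they do the work, as an engineer would, in place of code of your own. Each camera call takes 0.05 s, during which the arm holds its last target. There are 200 camera calls.

## Working session

There is one attempt and no reset: what is moved stays moved. The work goes in short steps, Python scripts to look and compute and a tool call to move; the robot and the scene stay as the last step left them, time stands still between calls to the robot, and variables do not carry over. Pictures are saved under pics/ and viewed, at most 12 in all, crops included, and the job is handed in when it is done.

Besides the shell and the picture viewer there is one more tool, called in YAML: its name, and indented under it one key for each argument. send_rows: Moves the arm, as the interface text tells. Its arguments: {"type":"object","properties":{"commands":{"type":"array","items":{"type":"array","items":{"type":"number"}}}},"required":["commands"]}

```bash
mkdir -p pics; python3 - <<'E'
from rig import read_state, optics, bot
import cv2, numpy as np
for n in ["scene","side"]:
    c=optics.capture(n); cv2.imwrite(f"pics/{n}0.png",c["image"]); np.savez(f"{n}0.npz",**c)
    print(n,c["intrinsics"].round(1).tolist(),c["k1"],c["extrinsics"].round(3).tolist())
c=optics.capture("wrist");print(c["T_tool_cam"].round(3).tolist(),c["intrinsics"].round(1).tolist(),c["k1"])
a=cv2.imread("pics/scene0.png");cv2.imwrite("pics/scene0b.png",cv2.resize(a,(800,600)))
a=cv2.imread("pics/side0.png");cv2.imwrite("pics/side0b.png",cv2.resize(a,(800,600)))
print(read_state()["tcp_rot"],read_state()["time_s"])
E
```

```text
scene [[376.4, 0.0, 261.3], [0.0, 376.4, 197.4], [0.0, 0.0, 1.0]] -0.12295341044073513 [[-0.01, 1.0, -0.007, 0.108], [0.778, 0.004, -0.628, -0.366], [-0.628, -0.012, -0.778, 1.463], [0.0, 0.0, 0.0, 1.0]]
side [[373.4, 0.0, 255.4], [0.0, 373.4, 193.9], [0.0, 0.0, 1.0]] -0.042758745228692954 [[-0.907, -0.422, 0.016, 0.456], [-0.313, 0.647, -0.695, 0.328], [0.283, -0.636, -0.718, 1.208], [0.0, 0.0, 0.0, 1.0]]
[[0.001, -0.956, -0.295, 0.081], [1.0, 0.001, -0.001, -0.0], [0.001, -0.295, 0.956, -0.163], [0.0, 0.0, 0.0, 1.0]] [[271.0, 0.0, 253.4], [0.0, 271.0, 191.8], [0.0, 0.0, 1.0]] -0.03062759844267767
[[ 7.67313810e-06  9.99998631e-01 -1.65468479e-03]
 [ 9.99999966e-01 -7.23868088e-06  2.62567756e-04]
 [ 2.62555419e-04 -1.65468675e-03 -9.99998597e-01]] 0.15
```

View pics/scene0b.png

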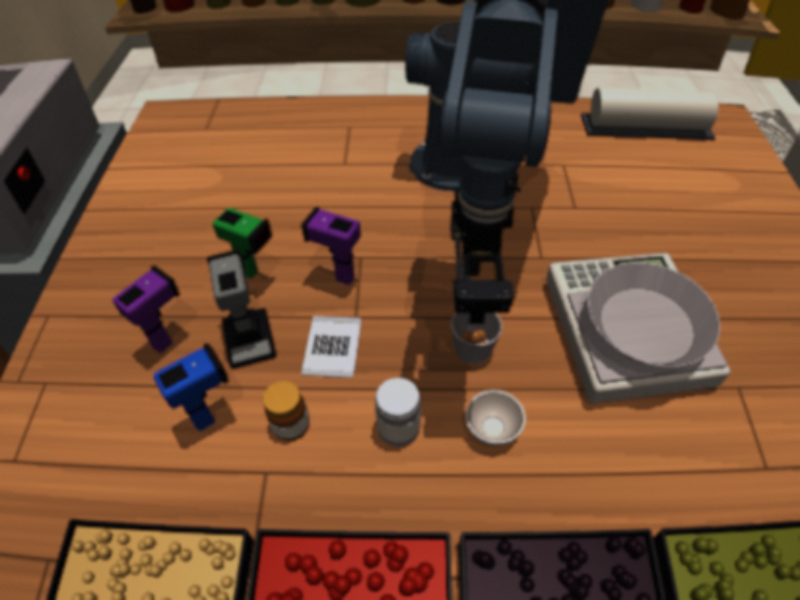

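View pics/side0b.png

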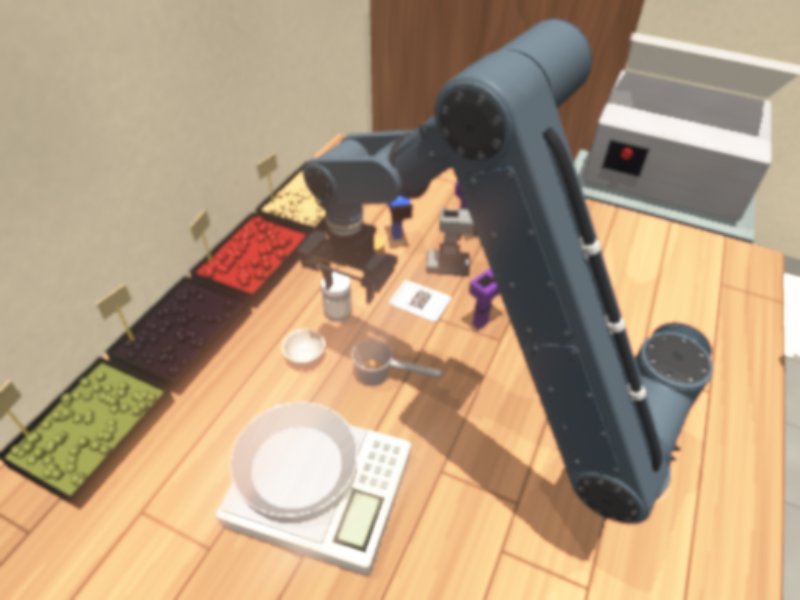

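The candidates for the scanner, in the 800x600 scene view, are:
- grey in a cradle (228,280)
- green (240,235)
- purple (333,240)
- purple (147,300)
- blue (190,380)

I choose the grey one, which stands in the black cradle at (247,338). The other things are at:
- dipper: cup (475,335), with its handle going towards the robot; in the side view the cup is at (372,358) and the handle tip at (438,373)
- pan: (655,315)
- card: (332,346)
- jar: (285,405)
- can: (398,408)
- bowl: (495,418)

Next is a close crop of the grey scanner plus the wrist view.

```bash
cat > h.py <<'E'
import numpy as np, cv2
from rig import read_state, optics
def load(n): return dict(np.load(n))
def rays(c,px,T=None):
    """px Nx2 full-res -> origin, dirs in world. T: cam->world for wrist"""
    K=c["intrinsics"]; d=(np.atleast_2d(px).astype(float)-K[:2,2])/[K[0,0],K[1,1]]
    k=float(c["k1"]); u=d.copy()
    for _ in range(20): u=d/(1+k*(u**2).sum(1,keepdims=True))
    v=np.c_[u,np.ones(len(u))]
    M=np.linalg.inv(c["extrinsics"]) if T is None else T
    return M[:3,3], v@M[:3,:3].T
def plane(c,px,z,T=None):
    o,v=rays(c,px,T); return o+v*((z-o[2])/v[:,2])[:,None]
def proj(c,P,T=None):
    E=c["extrinsics"] if T is None else np.linalg.inv(T)
    p=np.atleast_2d(P)@E[:3,:3].T+E[:3,3]; u=p[:,:2]/p[:,2:]
    u=u*(1+float(c["k1"])*(u**2).sum(1,keepdims=True)); K=c["intrinsics"]
    return u*[K[0,0],K[1,1]]+K[:2,2]
def wrist():
    s=read_state(); W=np.eye(4); W[:3,:3]=s["tcp_rot"]; W[:3,3]=s["position"]
    c=optics.capture("wrist"); return c, W@c["T_tool_cam"]
E
python3 - <<'E'
from h import *
s=load("scene0.npz")["image"]; d=load("side0.npz")["image"]; c,T=wrist(); np.savez("w0.npz",T=T,**c)
a=cv2.resize(s[150:240,120:240],(400,300),interpolation=3)
b=cv2.resize(d[105:180,240:340],(400,300),interpolation=3)
e=cv2.resize(c["image"],(400,300)); f=cv2.resize(d[195:270,210:310],(400,300),interpolation=3)
cv2.imwrite("pics/m1.png",np.vstack([np.hstack([a,b]),np.hstack([e,f])]))
E
```

```text
(no output)
```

View pics/m1.png

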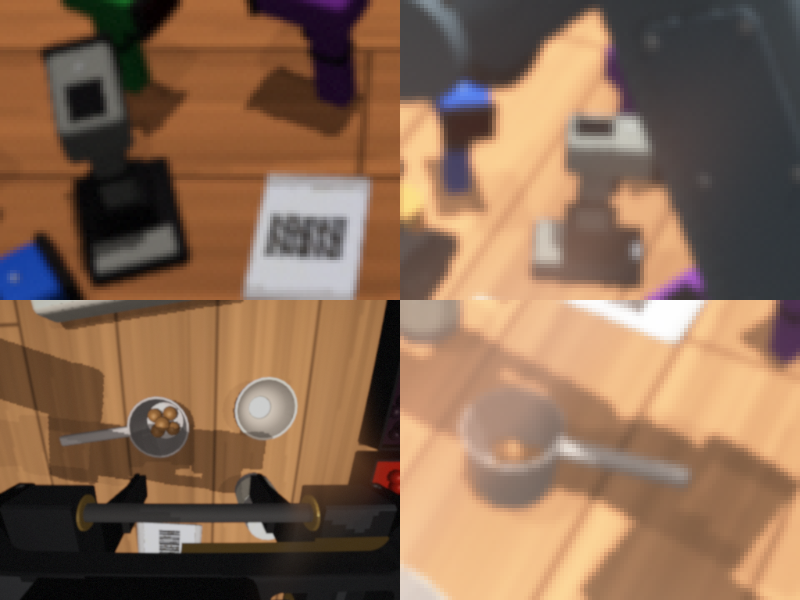

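The crops show the grey scanner in its cradle with its dark nose ring at the top, so the nose points to -x, towards the robot. In the wrist view the dipper's mouth is at (159,127) in the quarter and its handle tip at (61,141). Next I compute positions.

```bash
python3 - <<'E'
from h import *
S=load("scene0.npz");D=load("side0.npz");w=load("w0.npz");T=w["T"]
W=lambda p:np.array(p)*1.28
s8=lambda p:np.array(p)*.64
cs=lambda p:np.array(p)/3.3333+[120,150]; cd=lambda p:np.array(p)/4+[240,105]; cf=lambda p:np.array(p)/4+[210,195]
r=lambda a:np.round(a,3).tolist()
print("dip rim w",r(plane(w,W([[159,127]]),.075,T)),"tip w",r(plane(w,W([[61,141]]),.064,T)), "handle root",r(plane(w,W([[128,132]]),.068,T)))
print("dip rim side",r(plane(D,cf([[516,430-300+0]])*1 if 0 else cf([[113,130]]),.075)),"tip side",r(plane(D,cf([[288,175]]),.064)))
def circ(P):
    A=np.c_[2*P[:,:2],np.ones(len(P))]; x=np.linalg.lstsq(A,(P[:,:2]**2).sum(1),rcond=None)[0]; return r([x[0],x[1],np.sqrt(x[2]+x[0]**2+x[1]**2)])
print("pan scene",circ(plane(S,s8([[586,303],[718,322],[650,264],[655,370]]),.121)))
print("pan side",circ(plane(D,s8([[231,463],[357,455],[293,403],[290,519]]),.121)))
print("code",r(plane(S,cs([[306,237]]),.003)), r(plane(D,s8([[420,299]]),.003)))
print("card corners",r(plane(S,cs([[265,173],[370,180]]),.003)), r(plane(S,s8([[353,376],[303,373]]),.003)))
print("cradle corners scene z16",r(plane(S,cs([[78,180],[165,160],[187,258],[92,272]]),.016)))
print("head top scene z156",r(plane(S,cs([[60,160],[130,147],[42,52],[112,38],[85,100]]),.156)))
print("head top side z156",r(plane(D,cd([[168,115],[240,120],[250,155],[170,150]]),.156)))
for n,p,z in [("jar",[284,397],.095),("can",[398,393],.11),("bowl",[495,412],.045)]: print(n,r(plane(S,s8([p]),z)))
for n,p,z in [("green",[245,225],.15),("purp",[333,226],.15),("blue",[190,368],.15)]: print(n,r(plane(S,s8([p]),z)))
# edges: wrist rim circle by Hough
g=cv2.cvtColor(w["image"],cv2.COLOR_BGR2GRAY)
m=cv2.HoughCircles(g,cv2.HOUGH_GRADIENT,1,30,param1=80,param2=20,minRadius=25,maxRadius=50); print(m)
E
```

```text
dip rim w [[0.566, 0.021, 0.075]] tip w [[0.406, -0.003, 0.064]] handle root [[0.516, 0.012, 0.068]]
dip rim side [[0.559, 0.025, 0.075]] tip side [[0.406, -0.004, 0.064]]
pan scene [0.577, 0.324, 0.119]
pan side [0.563, 0.333, 0.117]
code [[0.564, -0.249, 0.003]] [[0.559, -0.249, 0.003]]
card corners [[0.492, -0.294, 0.003], [0.499, -0.196, 0.003]] [[0.631, -0.202, 0.003], [0.626, -0.295, 0.003]]
cradle corners scene z16 [[0.511, -0.463, 0.016], [0.487, -0.386, 0.016], [0.596, -0.348, 0.016], [0.612, -0.43, 0.016]]
head top scene z156 [[0.6, -0.423, 0.156], [0.587, -0.369, 0.156], [0.483, -0.465, 0.156], [0.467, -0.407, 0.156], [0.537, -0.416, 0.156]]
head top side z156 [[0.589, -0.438, 0.156], [0.519, -0.464, 0.156], [0.49, -0.413, 0.156], [0.565, -0.385, 0.156]]
jar [[0.73, -0.299, 0.095]]
can [[0.73, -0.116, 0.11]]
bowl [[0.727, 0.044, 0.045]]
green [[0.389, -0.415, 0.15]]
purp [[0.393, -0.245, 0.15]]
blue [[0.713, -0.442, 0.15]]
[[[202.5 161.5  37.2]
  [340.5 140.5  36.5]
  [133.5 213.5  37.1]]]
```

Estimates:
- dipper axis (0.565, 0.022), yaw about 9°
- pan (0.570, 0.328)
- code (0.562, -0.249)
- cradle about (0.55, -0.41), yaw about 14°

First I do a quick empty rehearsal of the pour pose over the pan to check the arm's range.

send_rows:
  commands:
    - [0, 0, -6, 9.4, 0, -3, 1]
    - [0, 0, -6, 9.4, 0, -3, 1]
    - [0, 0, -6, 9.4, 0, -3, 1]
    - [0, 0, -6, 9.4, 0, -3, 1]
    - [0, 0, -6, 9.4, 0, -3, 1]
    - [0, 0, -6, 9.4, 0, -3, 1]
    - [0, 0, -6, 9.4, 0, -3, 1]
    - [0, 0, -6, 9.4, 0, -3, 1]
    - [0, 0, -6, 9.4, 0, -3, 1]

```text
time_s: 0.95
position: [0.6247, 0.2851, 0.3133]
tcp_rot: [[-0.504, 0.864, 0.002], [0.864, 0.504, 0.001], [-0.0, 0.002, -1.0]]
force: [-0.4, -1.1, -0.8]
opening: 0.998
grasp_force: 0.0
```

send_rows:
  commands:
    - [-22, 0, 0, 0, 0.6, -0.85, 1]
    - [-22, 0, 0, 0, 0.6, -0.85, 1]
    - [-22, 0, 0, 0, 0.6, -0.85, 1]
    - [-22, 0, 0, 0, 0.6, -0.85, 1]
    - [-22, 0, 0, 0, 0.6, -0.85, 1]
    - [-22, 0, 0, 0, 0.6, -0.85, 1]
    - [-22, 0, 0, 0, 0.6, -0.85, 1]
    - [-22, 0, 0, 0, 0.6, -0.85, 1]
    - [-22, 0, 0, 0, 0.6, -0.85, 1]
    - [-22, 0, 0, 0, 0.6, -0.85, 1]
    - [-22, 0, 0, 0, 0.6, -0.85, 1]
    - [-22, 0, 0, 0, 0.6, -0.85, 1]
    - [-22, 0, 0, 0, 0.6, -0.85, 1]
    - [-22, 0, 0, 0, 0.6, -0.85, 1]
    - [-22, 0, 0, 0, 0.6, -0.85, 1]
    - [-22, 0, 0, 0, 0.6, -0.85, 1]
    - [-22, 0, 0, 0, 0.6, -0.85, 1]

```text
time_s: 2.37
position: [0.6413, 0.2885, 0.34]
tcp_rot: [[-0.559, 0.159, 0.814], [0.829, 0.072, 0.555], [0.029, 0.985, -0.172]]
force: [-0.1, 2.0, -1.3]
opening: 1.0
grasp_force: 0.0
```

```bash
python3 - <<'E'
from h import *
s=read_state(); print(s["joint_positions"],s["position"],np.round(s["tcp_rot"],3).tolist(),s["time_s"])
E
```

```text
[   1.16224088   29.40646238  119.25281101  138.80664563   54.82505929
 -157.95249363] [0.64126755 0.28850876 0.33997856] [[-0.559, 0.159, 0.814], [0.829, 0.072, 0.555], [0.029, 0.985, -0.172]] 2.3667
```

The sideways wrist flip wastes range: it ended at j6 = -158 with only 80° of roll. A roll with the handle radial, using j4 and the tool pointing left, should suit this arm better. I unwind first, then go above the dipper grip.

```bash
cat >> h.py <<'E'
from scipy.spatial.transform import Rotation as Ro
def down(yaw):  # tool y at yaw (deg), z down
    a=np.radians(yaw); y=np.array([np.cos(a),np.sin(a),0]); z=np.array([0,0,-1.]); return np.c_[np.cross(y,z),y,z]
def row(p,R,p0=None,R0=None):
    s=read_state(); p0=np.array(s["position"]) if p0 is None else p0; R0=np.array(s["tcp_rot"]) if R0 is None else R0
    rv=Ro.from_matrix(R0.T@R).as_rotvec(degrees=True); d=R0.T@(np.array(p)-p0)
    n=max(np.linalg.norm(rv)/7.16,np.linalg.norm(d)*1000/41.7)
    print(np.round(np.r_[rv/5,d/.03],2).tolist(),"rows",round(n,1)); return np.array(p),R
E
python3 - <<'E'
from h import *
a=row([.62,.2,.30],down(30))
b=row([.498,.011,.16],down(-81),*a)
E
```

```text
[16.0, -0.84, 0.43, -2.09, -1.64, -1.98] rows 11.2
[0.0, 0.0, 22.2, -3.42, -6.67, 4.67] rows 15.5
```

send_rows:
  commands:
    - [16, -0.84, 0.43, -2.1, -1.6, -2, 1]
    - [16, -0.84, 0.43, -2.1, -1.6, -2, 1]
    - [16, -0.84, 0.43, -2.1, -1.6, -2, 1]
    - [16, -0.84, 0.43, -2.1, -1.6, -2, 1]
    - [16, -0.84, 0.43, -2.1, -1.6, -2, 1]
    - [16, -0.84, 0.43, -2.1, -1.6, -2, 1]
    - [16, -0.84, 0.43, -2.1, -1.6, -2, 1]
    - [16, -0.84, 0.43, -2.1, -1.6, -2, 1]
    - [16, -0.84, 0.43, -2.1, -1.6, -2, 1]
    - [16, -0.84, 0.43, -2.1, -1.6, -2, 1]
    - [16, -0.84, 0.43, -2.1, -1.6, -2, 1]
    - [16, -0.84, 0.43, -2.1, -1.6, -2, 1]
    - [16, -0.84, 0.43, -2.1, -1.6, -2, 1]
    - [16, -0.84, 0.43, -2.1, -1.6, -2, 1]
    - [16, -0.84, 0.43, -2.1, -1.6, -2, 1]

```text
time_s: 3.62
position: [0.6193, 0.2, 0.3002]
tcp_rot: [[-0.503, 0.864, 0.005], [0.864, 0.503, 0.008], [0.004, 0.008, -1.0]]
force: [-0.3, 0.3, -0.1]
opening: 1.002
grasp_force: 0.0
```

```bash
python3 - <<'E'
from h import *
s=read_state(); print(s["joint_positions"],s["position"],np.round(s["tcp_rot"],3).tolist(),s["time_s"])
b=row([.62,.281,.30],down(-81))
E
```

```text
[  7.88444764  28.06523398  73.0363387    0.41196126  78.54638219
 -22.40678958] [0.61933843 0.20000137 0.30022362] [[-0.503, 0.864, 0.005], [0.864, 0.503, 0.008], [0.004, 0.008, -1.0]] 3.6167
[0.02, -0.12, 22.24, 2.32, 1.38, 0.03] rows 15.5
```

send_rows:
  commands:
    - [0, 0, 22.2, 5.9, 0.6, 0.5, 1]
    - [0, 0, 22.2, 5.9, 0.6, 0.5, 1]
    - [0, 0, 22.2, 5.9, 0.6, 0.5, 1]
    - [0, 0, 22.2, 5.9, 0.6, 0.5, 1]
    - [0, 0, 22.2, 5.9, 0.6, 0.5, 1]
    - [0, 0, 22.2, 5.9, 0.6, 0.5, 1]
    - [0, 0, 22.2, 5.9, 0.6, 0.5, 1]
    - [0, 0, 22.2, 5.9, 0.6, 0.5, 1]
    - [0, 0, 22.2, 5.9, 0.6, 0.5, 1]
    - [0, 0, 22.2, 5.9, 0.6, 0.5, 1]
    - [0, 0, 22.2, 5.9, 0.6, 0.5, 1]
    - [0, 0, 22.2, 5.9, 0.6, 0.5, 1]
    - [0, 0, 22.2, 5.9, 0.6, 0.5, 1]
    - [0, 0, 22.2, 5.9, 0.6, 0.5, 1]
    - [0, 0, 22.2, 5.9, 0.6, 0.5, 1]
    - [0, 0, 22.2, 5.9, 0.6, 0.5, 1]

```text
time_s: 4.95
position: [0.5455, 0.362, 0.2847]
tcp_rot: [[0.988, 0.156, 0.006], [0.156, -0.988, 0.012], [0.008, -0.011, -1.0]]
force: [1.3, 0.4, 0.3]
opening: 1.0
grasp_force: 0.0
```

send_rows:
  commands:
    - [22, 0, 0, 0, -0.6, -0.85, 1]
    - [22, 0, 0, 0, -0.6, -0.85, 1]
    - [22, 0, 0, 0, -0.6, -0.85, 1]
    - [22, 0, 0, 0, -0.6, -0.85, 1]
    - [22, 0, 0, 0, -0.6, -0.85, 1]
    - [22, 0, 0, 0, -0.6, -0.85, 1]
    - [22, 0, 0, 0, -0.6, -0.85, 1]
    - [22, 0, 0, 0, -0.6, -0.85, 1]
    - [22, 0, 0, 0, -0.6, -0.85, 1]
    - [22, 0, 0, 0, -0.6, -0.85, 1]
    - [22, 0, 0, 0, -0.6, -0.85, 1]
    - [22, 0, 0, 0, -0.6, -0.85, 1]
    - [22, 0, 0, 0, -0.6, -0.85, 1]
    - [22, 0, 0, 0, -0.6, -0.85, 1]
    - [22, 0, 0, 0, -0.6, -0.85, 1]
    - [22, 0, 0, 0, -0.6, -0.85, 1]

```text
time_s: 6.28
position: [0.5427, 0.3801, 0.3076]
tcp_rot: [[0.987, -0.055, -0.151], [0.16, 0.353, 0.922], [0.002, -0.934, 0.357]]
force: [-0.5, 1.4, -0.8]
opening: 0.999
grasp_force: 0.0
```

```bash
python3 - <<'E'
from h import *
s=read_state(); print(s["joint_positions"],s["position"],np.round(s["tcp_rot"],3).tolist(),s["time_s"])
c=optics.capture("side"); cv2.imwrite("pics/side1.png",c["image"]); np.savez("side1.npz",**c)
E
```

```text
[ -1.21778818  56.869959    93.55615186  91.76014416 113.22826577
  31.75577944] [0.54273796 0.38012022 0.30761619] [[0.987, -0.055, -0.151], [0.16, 0.353, 0.922], [0.002, -0.934, 0.357]] 6.2833
```

View pics/side1.png

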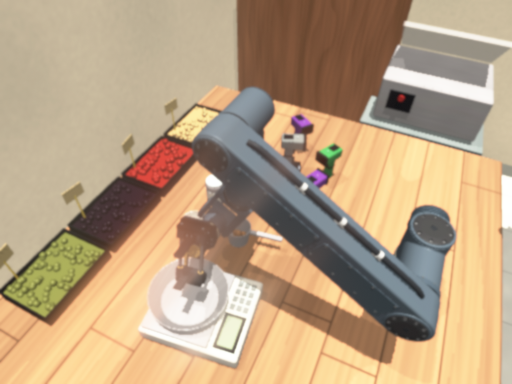

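The arm makes the full 110° roll here with good joint margins, and the side view shows the gripper over the pan at (200,270). I roll back and go above the dipper's handle.

send_rows:
  commands:
    - [-22, 0, 0, 0, 0, -1, 1]
    - [-22, 0, 0, 0, 0, -1, 1]
    - [-22, 0, 0, 0, 0, -1, 1]
    - [-22, 0, 0, 0, 0, -1, 1]
    - [-22, 0, 0, 0, 0, -1, 1]
    - [-22, 0, 0, 0, 0, -1, 1]
    - [-22, 0, 0, 0, 0, -1, 1]
    - [-22, 0, 0, 0, 0, -1, 1]
    - [-22, 0, 0, 0, 0, -1, 1]
    - [-22, 0, 0, 0, 0, -1, 1]
    - [-22, 0, 0, 0, 0, -1, 1]
    - [-22, 0, 0, 0, 0, -1, 1]
    - [-22, 0, 0, 0, 0, -1, 1]
    - [-22, 0, 0, 0, 0, -1, 1]
    - [-22, 0, 0, 0, 0, -1, 1]
    - [-22, 0, 0, 0, 0, -1, 1]

```text
time_s: 7.67
position: [0.547, 0.3549, 0.303]
tcp_rot: [[0.986, 0.165, 0.013], [0.165, -0.986, 0.01], [0.015, -0.008, -1.0]]
force: [-0.1, -0.4, 0.0]
opening: 1.002
grasp_force: 0.0
```

```bash
python3 - <<'E'
from h import *
b=row([.498,.011,.18],down(-81))
E
```

```text
[-0.09, -0.17, 0.1, -3.56, 11.07, 3.96] rows 8.8
```

send_rows:
  commands:
    - [-0.1, -0.17, 0.1, -3.6, 11.1, 4, 1]
    - [-0.1, -0.17, 0.1, -3.6, 11.1, 4, 1]
    - [-0.1, -0.17, 0.1, -3.6, 11.1, 4, 1]
    - [-0.1, -0.17, 0.1, -3.6, 11.1, 4, 1]
    - [-0.1, -0.17, 0.1, -3.6, 11.1, 4, 1]
    - [-0.1, -0.17, 0.1, -3.6, 11.1, 4, 1]
    - [-0.1, -0.17, 0.1, -3.6, 11.1, 4, 1]
    - [-0.1, -0.17, 0.1, -3.6, 11.1, 4, 1]
    - [-0.1, -0.17, 0.1, -3.6, 11.1, 4, 1]
    - [-0.1, -0.17, 0.1, -3.6, 11.1, 4, 1]
    - [-0.1, -0.17, 0.1, -3.6, 11.1, 4, 1]

```text
time_s: 8.58
position: [0.4948, 0.0068, 0.1757]
tcp_rot: [[0.989, 0.149, -0.006], [0.149, -0.989, 0.002], [-0.006, -0.003, -1.0]]
force: [0.4, 1.1, -0.5]
opening: 1.001
grasp_force: 0.0
```

```bash
python3 - <<'E'
from h import *
s=read_state(); print(s["joint_positions"],s["position"],s["time_s"])
c,T=wrist(); np.savez("w1.npz",T=T,**c)
g=cv2.cvtColor(c["image"],cv2.COLOR_BGR2GRAY)
S=optics.capture("scene")
cv2.imwrite("pics/m2.png",np.hstack([cv2.resize(c["image"],(400,300)),cv2.resize(S["image"][170:260,230:350],(400,300))]))
np.savez("scene1.npz",**S)
E
```

```text
[-1.22115572e+01  2.43622494e+01  1.03081130e+02  7.51302454e-02
  5.29342511e+01  6.91637426e+01] [0.49479801 0.00681313 0.17565187] 8.5833
```

View pics/m2.png

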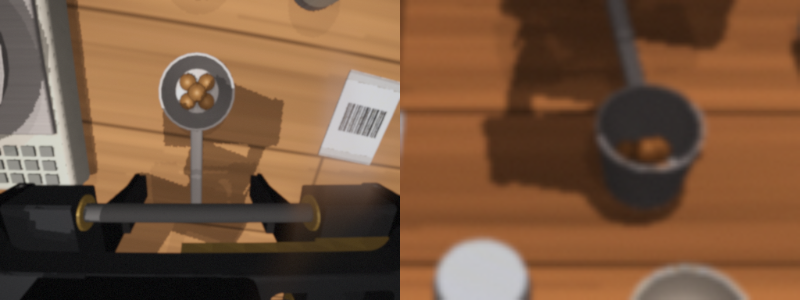

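The wrist view shows the mouth at (197,91), and the handle straight down the middle at x≈196 between the fingers.

```bash
python3 - <<'E'
from h import *
w=load("w1.npz");T=w["T"];f=lambda p:np.array(p)*1.28
print(plane(w,f([[197,91]]),.075,T),plane(w,f([[196,140],[196,200]]),.068,T))
print(plane(w,f([[361,121]]),.003,T), "card corners", plane(w,f([[349,71],[320,154],[371,164]]),.003,T).round(3).tolist())
E
```

```text
[[0.56679205 0.01917467 0.075     ]] [[ 0.50448851  0.01118669  0.068     ]
 [ 0.41548556 -0.00207335  0.068     ]]
[[ 0.55938743 -0.24987378  0.003     ]] card corners [[0.629, -0.203, 0.003], [0.495, -0.201, 0.003], [0.491, -0.296, 0.003]]
```

```bash
python3 - <<'E'
from h import *
row([.500,.0095,.044],down(-81.4))
E
```

```text
[-0.03, 0.04, 0.05, 0.15, 0.02, 4.42] rows 3.2
```

send_rows:
  commands:
    - [0, 0, 0.05, 0.2, 0, 1.5, 1]
    - [0, 0, 0.05, 0.2, 0, 2.8, 1]
    - [0, 0, 0.05, 0.2, 0, 3.7, 1]
    - [0, 0, 0.05, 0.2, 0, 4.3, 1]
    - [0, 0, 0.05, 0.2, 0, 4.4, 1]
    - [0, 0, 0.05, 0.2, 0, 4.4, 0]
    - [0, 0, 0.05, 0.2, 0, 4.4, 0]
    - [0, 0, 0.05, 0.2, 0, 4.4, 0]
    - [0, 0, 0.05, 0.2, 0, 4.4, 0]
    - [0, 0, 0.05, 0.2, 0, 4.4, 0]
    - [0, 0, 0.05, 0.2, 0, 4.4, 0]
    - [0, 0, 0.05, 0.2, 0, 4.4, 0]
    - [0, 0, 0.05, 0.2, 0, 4.4, 0]
    - [0, 0, 0.05, 0.2, 0, 4.4, 0]

```text
time_s: 9.85
position: [0.5012, 0.0108, 0.044]
tcp_rot: [[0.989, 0.151, -0.005], [0.151, -0.989, 0.003], [-0.004, -0.003, -1.0]]
force: [0.7, -0.8, 0.9]
opening: 0.406
grasp_force: 0.0
```

send_rows:
  commands:
    - [0, 0, 0, 0, 0, 0, 0]
    - [0, 0, 0, 0, 0, 0, 0]
    - [0, 0, 0, 0, 0, 0, 0]
    - [0, 0, 0, 0, 0, 0, 0]
    - [0, 0, 0, 0, 0, 0, 0]
    - [0, 0, 0, 0, 0, 0, 0]
    - [0, 0, 0, 0, 0, 0, 0]

```text
time_s: 10.43
position: [0.5012, 0.0108, 0.0438]
tcp_rot: [[0.989, 0.151, -0.005], [0.151, -0.989, 0.003], [-0.005, -0.003, -1.0]]
force: [0.3, -1.8, -1.1]
opening: 0.176
grasp_force: 30.0
```

send_rows:
  commands:
    - [0, 0, 0, 0, 0, -0.2, 0]
    - [0, 0, 0, 0, 0, -0.6, 0]
    - [0, 0, 0, 0, 0, -1.2, 0]
    - [0, 0, 0, 0, 0, -2, 0]
    - [0, 0, 0, 0, 0, -2.8, 0]
    - [0, 0, 0, 0, 0, -3.6, 0]
    - [0, 0, 0, 0, 0, -4.4, 0]
    - [0, 0, 0, 0, 0, -5.2, 0]
    - [0, 0, 0, 0, 0, -6, 0]
    - [0, 0, 0, 0, 0, -6.8, 0]
    - [0, 0, 0, 0, 0, -7.4, 0]
    - [0, 0, 0, 0, 0, -7.8, 0]
    - [0, 0, 0, 0, 0, -8, 0]
    - [0, 0, 0, 0, 0, -8, 0]

```text
time_s: 11.6
position: [0.5024, 0.0104, 0.2849]
tcp_rot: [[0.989, 0.151, -0.003], [0.151, -0.989, 0.002], [-0.003, -0.003, -1.0]]
force: [-0.5, -0.5, -3.1]
opening: 0.18
grasp_force: 30.0
```

```bash
python3 - <<'E'
from h import *
c,T=wrist(); np.savez("w2.npz",T=T,**c); S=optics.capture("side")
cv2.imwrite("pics/m3.png",np.hstack([cv2.resize(c["image"],(400,300)),cv2.resize(S["image"][150:300,160:360],(400,300))]))
row([.507,.342,.271],down(-81.4)); s=read_state(); print(s["grasp_force"],s["force"],s["moment"])
E
```

```text
[-0.05, 0.08, 0.02, 1.86, -10.89, 0.43] rows 8.0
29.978792779147625 [-0.67680077  0.78232284 -1.05957794] [0.03277365 0.31189122 0.03569835]
```

View pics/m3.png

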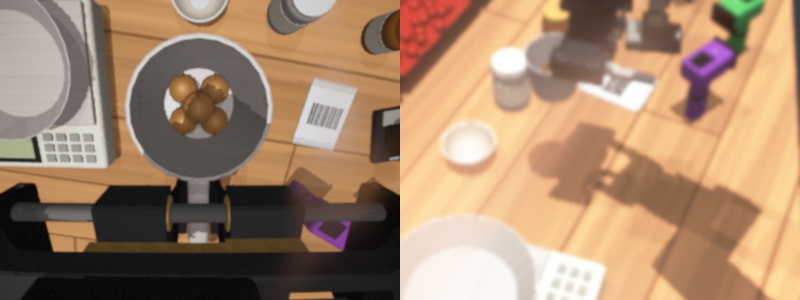

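The dipper is held level with five walnuts inside (200,105). I carry it over the pan.

send_rows:
  commands:
    - [0, 0, 0, 0.05, -0.3, 0, 0]
    - [0, 0, 0, 0.15, -0.9, 0, 0]
    - [0, 0, 0, 0.3, -1.8, 0.1, 0]
    - [0, 0, 0, 0.5, -2.8, 0.1, 0]
    - [0, 0, 0, 0.7, -3.8, 0.2, 0]
    - [0, 0, 0, 0.9, -4.8, 0.2, 0]
    - [0, 0, 0, 1.1, -5.8, 0.3, 0]
    - [0, 0, 0, 1.2, -6.8, 0.3, 0]
    - [0, 0, 0, 1.4, -7.8, 0.4, 0]
    - [0, 0, 0, 1.5, -8.8, 0.4, 0]
    - [0, 0, 0, 1.6, -9.6, 0.4, 0]
    - [0, 0, 0, 1.8, -10.3, 0.4, 0]
    - [0, 0, 0, 1.86, -10.7, 0.4, 0]
    - [0, 0, 0, 1.86, -10.9, 0.4, 0]
    - [0, 0, 0, 1.86, -10.9, 0.4, 0]

```text
time_s: 12.95
position: [0.5071, 0.3429, 0.2715]
tcp_rot: [[0.988, 0.152, -0.007], [0.152, -0.988, 0.002], [-0.007, -0.003, -1.0]]
force: [-0.4, 0.1, -3.3]
opening: 0.177
grasp_force: 30.0
```

send_rows:
  commands:
    - [0.5, 0, 0, 0, -0.03, 0, 0]
    - [1.2, 0, 0, 0, -0.07, 0, 0]
    - [2.2, 0, 0, 0, -0.12, -0.01, 0]
    - [3.3, 0, 0, 0, -0.18, -0.03, 0]
    - [4.4, 0, 0, 0, -0.24, -0.05, 0]
    - [5.5, 0, 0, 0, -0.29, -0.07, 0]
    - [6.6, 0, 0, 0, -0.35, -0.1, 0]
    - [7.7, 0, 0, 0, -0.39, -0.14, 0]
    - [8.8, 0, 0, 0, -0.44, -0.18, 0]
    - [9.9, 0, 0, 0, -0.48, -0.22, 0]
    - [11, 0, 0, 0, -0.52, -0.27, 0]
    - [12.1, 0, 0, 0, -0.55, -0.32, 0]
    - [13.2, 0, 0, 0, -0.58, -0.37, 0]
    - [14.3, 0, 0, 0, -0.6, -0.43, 0]
    - [15.4, 0, 0, 0, -0.62, -0.49, 0]
    - [16.5, 0, 0, 0, -0.63, -0.55, 0]
    - [17.6, 0, 0, 0, -0.63, -0.61, 0]
    - [18.7, 0, 0, 0, -0.63, -0.67, 0]
    - [19.8, 0, 0, 0, -0.62, -0.73, 0]
    - [20.9, 0, 0, 0, -0.61, -0.79, 0]

```text
time_s: 14.62
position: [0.5067, 0.3584, 0.2957]
tcp_rot: [[0.989, -0.042, -0.142], [0.148, 0.25, 0.957], [-0.004, -0.967, 0.254]]
force: [-0.1, 0.5, -1.8]
opening: 0.177
grasp_force: 30.0
```

send_rows:
  commands:
    - [1, 0, 0, 0, 0, 0, 0]
    - [2, 0, 0, 0, 0, 0, 0]
    - [2.5, 0, 0, 0, 0, 0, 0]
    - [2.5, 0, 0, 0, 0, 0, 0]
    - [2.5, 0, 0, 0, 0, 0, 0]
    - [2.5, 0, 0, 0, 0, 0, 0]

```text
time_s: 15.12
position: [0.506, 0.3594, 0.2968]
tcp_rot: [[0.989, -0.071, -0.132], [0.15, 0.449, 0.881], [-0.003, -0.89, 0.455]]
force: [-0.1, 0.1, -2.1]
opening: 0.18
grasp_force: 30.0
```

```bash
python3 - <<'E'
from h import *
S=optics.capture("side");C=optics.capture("scene");s=read_state();print(s["joint_positions"])
cv2.imwrite("pics/m4.png",np.hstack([cv2.resize(C["image"][120:285,310:475],(400,400)),cv2.resize(S["image"][210:370,110:270],(400,400))]))
E
```

```text
[ -2.14926545  60.36718826  98.97140615  90.40451779 118.98217465
  23.50423005]
```

View pics/m4.png

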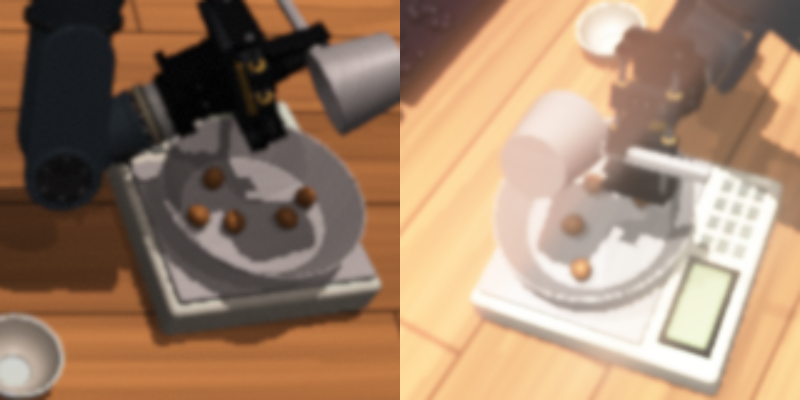

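The scene crop shows all five walnuts lying in the pan at (213,178), (198,215), (233,221), (287,217) and (305,196). I roll back.

send_rows:
  commands:
    - [-1.2, 0, 0, 0, 0.1, 0, 0]
    - [-23.4, 0, 0, 0, 0.6, -0.85, 0]
    - [-23.4, 0, 0, 0, 0.6, -0.85, 0]
    - [-23.4, 0, 0, 0, 0.6, -0.85, 0]
    - [-23.4, 0, 0, 0, 0.6, -0.85, 0]
    - [-23.4, 0, 0, 0, 0.6, -0.85, 0]
    - [-23.4, 0, 0, 0, 0.6, -0.85, 0]
    - [-23.4, 0, 0, 0, 0.6, -0.85, 0]
    - [-23.4, 0, 0, 0, 0.6, -0.85, 0]
    - [-23.4, 0, 0, 0, 0.6, -0.85, 0]
    - [-23.4, 0, 0, 0, 0.6, -0.85, 0]
    - [-23.4, 0, 0, 0, 0.6, -0.85, 0]
    - [-23.4, 0, 0, 0, 0.6, -0.85, 0]
    - [-23.4, 0, 0, 0, 0.6, -0.85, 0]
    - [-23.4, 0, 0, 0, 0.6, -0.85, 0]
    - [-23.4, 0, 0, 0, 0.6, -0.85, 0]
    - [-23.4, 0, 0, 0, 0.6, -0.85, 0]
    - [-23.4, 0, 0, 0, 0.6, -0.85, 0]

```text
time_s: 16.72
position: [0.5056, 0.3479, 0.27]
tcp_rot: [[0.988, 0.155, -0.005], [0.155, -0.988, 0.003], [-0.005, -0.003, -1.0]]
force: [-0.3, 0.3, -1.2]
opening: 0.179
grasp_force: 30.0
```

```bash
python3 - <<'E'
from h import *
a=row([.501,.011,.10],down(-81.4)); s=read_state();print(s["joint_positions"])
row([.501,.011,.044],down(-81.4),*a)
E
```

```text
[-0.04, 0.05, 0.06, -1.86, 11.09, 5.64] rows 9.1
[ 23.98800663  26.64190329  80.4737886    0.26328673  73.08811153
 104.99729956]
[0.0, 0.0, 0.0, 0.0, 0.0, 1.87] rows 1.3
```

send_rows:
  commands:
    - [0, 0, 0, -1, 6.5, 0, 0]
    - [0, 0, 0, -1, 6.5, 0, 0]
    - [0, 0, 0, -1, 6.5, 0, 0]
    - [0, 0, 0, -1, 6.5, 0, 0]
    - [0, 0, 0, -1, 6.5, 0, 0]
    - [0, 0, 0, -1.9, 11.1, 5.6, 0]
    - [0, 0, 0, -1.9, 11.1, 5.6, 0]
    - [0, 0, 0, -1.9, 11.1, 5.6, 0]
    - [0, 0, 0, -1.9, 11.1, 5.6, 0]
    - [0, 0, 0, -1.9, 11.1, 5.6, 0]
    - [0, 0, 0, -1.9, 11.1, 5.6, 0]
    - [0, 0, 0, -1.9, 11.1, 5.6, 0]

```text
time_s: 17.72
position: [0.4978, 0.0062, 0.098]
tcp_rot: [[0.989, 0.145, -0.012], [0.145, -0.989, 0.005], [-0.011, -0.006, -1.0]]
force: [0.5, -0.1, -1.7]
opening: 0.179
grasp_force: 30.0
```

```bash
python3 - <<'E'
from h import *
row([.501,.011,.045],down(-81.4)); c,T=wrist()
w2=load("w2.npz"); cv2.imwrite("pics/m5.png",np.hstack([cv2.resize(c["image"],(400,300)),cv2.resize(w2["image"],(400,300))]))
E
```

```text
[-0.07, 0.12, -0.05, 0.15, -0.13, 1.77] rows 1.3
```

View pics/m5.png

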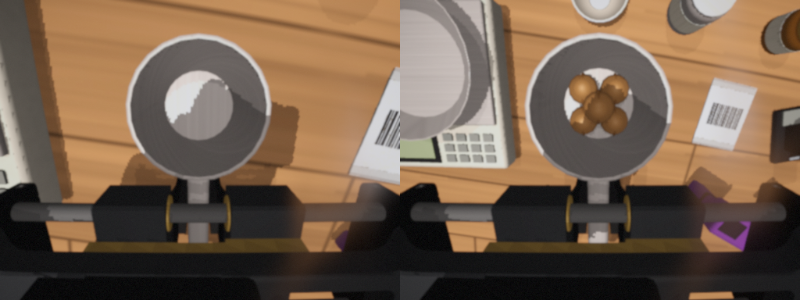

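The cup is empty and sits in the fingers as before, with the rim at (198,105). I lower it gently and release.

send_rows:
  commands:
    - [0, 0.1, 0, 0.1, -0.1, 0.7, 0]
    - [0, 0.1, 0, 0.1, -0.1, 1.2, 0]
    - [0, 0.1, 0, 0.1, -0.1, 1.5, 0]
    - [0, 0.1, 0, 0.1, -0.1, 1.7, 0]
    - [0, 0.1, 0, 0.1, -0.1, 1.8, 0]
    - [0, 0.1, 0, 0.1, -0.1, 1.8, 0]

```text
time_s: 18.27
position: [0.5034, 0.0124, 0.0465]
tcp_rot: [[0.988, 0.151, 0.005], [0.151, -0.988, 0.004], [0.005, -0.003, -1.0]]
force: [-0.7, 1.0, -1.1]
opening: 0.181
grasp_force: 30.0
```

send_rows:
  commands:
    - [0, 0, 0, 0, 0, 0, 0.6]
    - [0, 0, 0, 0, 0, 0, 0.6]
    - [0, 0, 0, 0, 0, 0, 0.6]
    - [0, 0, 0, 0, 0, 0, 0.6]
    - [0, 0, 0, 0, 0, 0, 0.6]
    - [0, 0, 0, 0, 0, 0, 0.6]
    - [0, 0, 0, 0, 0, 0, 0.6]
    - [0, 0, 0, 0, 0, -1, 0.6]
    - [0, 0, 0, 0, 0, -2, 1]
    - [0, 0, 0, 0, 0, -3.5, 1]
    - [0, 0, 0, 0, 0, -5, 1]
    - [0, 0, 0, 0, 0, -6.5, 1]
    - [0, 0, 0, 0, 0, -7, 1]

```text
time_s: 19.35
position: [0.5035, 0.0108, 0.2603]
tcp_rot: [[0.989, 0.151, 0.01], [0.151, -0.989, 0.003], [0.01, -0.001, -1.0]]
force: [1.5, -0.4, -0.5]
opening: 0.893
grasp_force: 0.0
```

Dipper placed. For the scanner I need a wrist-friendly nose-down pose, so I fit a small kinematic model to the recorded poses and search the tool heading and tilt with it.

```bash
cat > kin.py <<'E'
from h import *
from scipy.optimize import least_squares
r_=lambda ax,a: Ro.from_euler(ax,a,degrees=True).as_matrix()
# recorded: q, p
D=[([-10.227,30.224,82.088,0,67.689,-10.227],[.625,0,.223]),
([1.162,29.406,119.253,138.807,54.825,-157.952],[.64127,.28851,.33998]),
([7.884,28.065,73.036,.412,78.546,-22.407],[.61934,.2,.30022]),
([-1.218,56.87,93.556,91.76,113.228,31.756],[.54274,.38012,.30762]),
([-12.212,24.362,103.081,.075,52.934,69.164],[.4948,.00681,.17565]),
([-2.149,60.367,98.971,90.405,118.982,23.504],[.506,.3594,.2968]),
([23.988,26.642,80.474,.263,73.088,104.997],[.5056,.3479,.27])]
Rs={1:[[-.559,.159,.814],[.829,.072,.555],[.029,.985,-.172]],3:[[.987,-.055,-.151],[.16,.353,.922],[.002,-.934,.357]]}
def frames(q,sg=(1,1)):
    A1=r_('z',q[0]);A2=A1@r_('y',q[1]);A3=A2@r_('y',q[2]);A4=A3@r_('z',sg[0]*q[3]);A5=A4@r_('y',q[4]);A6=A5@r_('z',sg[1]*q[5]); return A1,A2,A3,A4,A5,A6
def blocks(q,sg): 
    A1,A2,A3,A4,A5,A6=frames(q,sg); z=np.zeros(3)
    return np.c_[A1,A2[:,[0,2]],A3[:,[0,2]],A4[:,1],A5[:,[0,2]]]
best=None
for a in(1,-1):
  for b in(1,-1):
    M=np.vstack([blocks(q,(a,b)) for q,_ in D]);y=np.hstack([p for _,p in D])
    x,*_=np.linalg.lstsq(M,y,rcond=1e-6); e=np.abs(M@x-y).max()
    C=[np.array(frames(D[i][0],(a,b))[5]).T@np.array(R) for i,R in Rs.items()]
    d=np.abs(C[0]-C[1]).max()
    if best is None or d+e<best[0]: best=(d+e,(a,b),x,C[1],e,d)
SG,X,CR=best[1],best[2],Ro.from_matrix(best[3]).as_matrix()
def fk(q): return blocks(q,SG)@X, frames(q,SG)[5]@CR
LO=np.array([-176.69,-43.24,12.49,-82,0,-163.58]);HI=np.array([176.69,126.21,139.97,262,151.66,163.58])
def ik(p,R,q0):
    def f(q):
        P,A=fk(q); return np.r_[(P-p)*10,Ro.from_matrix(A.T@R).as_rotvec()]
    s=least_squares(f,np.clip(q0,LO+.1,HI-.1),bounds=(LO,HI),x_scale=50.); return s.x,np.abs(s.fun).max()
if __name__=="__main__": print(best[1],best[4:],X.round(4),CR.round(2).tolist())
E
python3 kin.py
```

```text
(1, 1) (np.float64(0.0003511404129674933), np.float64(0.000926256846046213)) [-4.000e-04  1.110e-01  2.741e-01  2.000e-04  5.882e-01  1.139e-01
  3.918e-01 -0.000e+00  0.000e+00  3.054e-01] [[0.0, -1.0, 0.0], [1.0, 0.0, -0.0], [0.0, 0.0, 1.0]]
```

```bash
cat > plan.py <<'E'
from kin import *
from scipy.spatial.transform import Slerp
yaw0=18; head=np.array([.541,-.413,.154]); code=np.array([.5605,-.2495,.003])
qc=np.array(read_state()["joint_positions"])
def toolrel(beta,s): # tool axes in scanner frame
    b=np.radians(beta); z=np.array([np.sin(b),0,-np.cos(b)]); y=np.array([0,s,0.]); return np.c_[np.cross(y,z),y,z]
def final(psi,tau,h): # scanner rot, head pos
    R=r_('z',psi)@r_('y',-90+tau)
    win=code+[0,0,h]; win=code-R@[-1,0,0]*h
    return R, win+R@np.array([.059,0,0])
def body(g,A): return min((g-A[:,2]*d+A[:,0]*a+A[:,1]*b)[2] for d in(.051,.2) for a in(-.0375,.0375) for b in(-.095,.095))
if __name__=="__main__":
  out=[]
  for s in(1,-1):
   for beta in(-30,-15,0,15,30):
    T=toolrel(beta,s); R0=r_('z',yaw0); A0=R0@T
    g=None
    for q0 in(qc,qc*[1,1,1,1,1,-1],[-40,30,90,0,60,-100],[-40,30,90,0,60,80]):
        q,e=ik(head+A0[:,2]*.019,A0,np.array(q0,float))
        if e<1e-3 and abs(q[3])<60: g=q;break
    if g is None: continue
    for psi in range(-60,121,20):
     for tau in(-15,0,15):
      R1,h1=final(psi,tau,.115); A1=R1@T
      sl=Slerp([0,1],Ro.from_matrix([A0,A1])); q=g;mx=0;ok=True;mar=99
      pts=[(0,z) for z in(.1,.2)]+[(t,.2) for t in np.linspace(.05,1,20)]
      for t,dz in pts:
        A=sl(t).as_matrix(); z=dz if t<.8 else dz*(1-(t-.8)/.2)
        p=head*(1-t)+h1*t+[0,0,z]; qn,e=ik(p+A[:,2]*.019,A,q)
        if e>2e-3: ok=False;break
        mx=max(mx,np.abs(qn-q).max()) if t>0 else mx; q=qn; mar=min(mar,(q-LO).min(),(HI-q).min())
      if ok: out.append((round(mx),s,beta,psi,tau,round(mar),round(body(h1,A1),3),round(body(head,A0),3),q.round().tolist(),g.round().tolist()))
  out.sort(key=lambda o:o[0]-min(o[5],15)*2-max(-50,min(0,(o[6]-.17)*400)))
  for o in out[:12]: print(o)
E
time python3 plan.py
```

```text
(6, -1, -30, 100, 15, 40, np.float64(0.181), np.float64(0.179), [-43.0, 47.0, 74.0, 25.0, 97.0, -59.0], [-37.0, 49.0, 63.0, -24.0, 86.0, 41.0])
(6, -1, -30, 120, 15, 35, np.float64(0.181), np.float64(0.179), [-40.0, 49.0, 69.0, 15.0, 105.0, -71.0], [-37.0, 49.0, 63.0, -24.0, 86.0, 41.0])
(7, -1, -30, 80, 0, 40, np.float64(0.17), np.float64(0.179), [-53.0, 51.0, 75.0, 40.0, 100.0, -53.0], [-37.0, 49.0, 63.0, -24.0, 86.0, 41.0])
(7, -1, -30, 80, 15, 40, np.float64(0.181), np.float64(0.179), [-47.0, 44.0, 82.0, 35.0, 86.0, -49.0], [-37.0, 49.0, 63.0, -24.0, 86.0, 41.0])
(7, -1, -30, 100, 0, 32, np.float64(0.17), np.float64(0.179), [-47.0, 55.0, 63.0, 31.0, 114.0, -59.0], [-37.0, 49.0, 63.0, -24.0, 86.0, 41.0])
(7, -1, -30, 120, 0, 21, np.float64(0.17), np.float64(0.179), [-42.0, 59.0, 54.0, 19.0, 124.0, -70.0], [-37.0, 49.0, 63.0, -24.0, 86.0, 41.0])
(8, -1, -30, 60, 0, 40, np.float64(0.17), np.float64(0.179), [-57.0, 47.0, 88.0, 51.0, 86.0, -50.0], [-37.0, 49.0, 63.0, -24.0, 86.0, 41.0])
(8, -1, -30, 60, 15, 40, np.float64(0.181), np.float64(0.179), [-49.0, 41.0, 90.0, 44.0, 73.0, -42.0], [-37.0, 49.0, 63.0, -24.0, 86.0, 41.0])
(7, -1, -15, 80, 15, 46, np.float64(0.164), np.float64(0.194), [-50.0, 50.0, 79.0, 42.0, 96.0, -53.0], [-41.0, 44.0, 71.0, -13.0, 74.0, 35.0])
(7, -1, -15, 100, 15, 36, np.float64(0.164), np.float64(0.194), [-46.0, 53.0, 70.0, 31.0, 109.0, -60.0], [-41.0, 44.0, 71.0, -13.0, 74.0, 35.0])
(7, -1, -15, 120, 15, 25, np.float64(0.164), np.float64(0.194), [-41.0, 56.0, 62.0, 19.0, 119.0, -71.0], [-41.0, 44.0, 71.0, -13.0, 74.0, 35.0])
(10, -1, -30, 40, 0, 39, np.float64(0.17), np.float64(0.179), [-59.0, 43.0, 101.0, 64.0, 71.0, -52.0], [-37.0, 49.0, 63.0, -24.0, 86.0, 41.0])
real	2m28.945s
user	2m29.058s
sys	0m0.276s
```

The model fits to 0.35 mm. I grip with the tool tilted 25° (leaning back) and finish with the handle towards +y. First a pre-grasp 12 cm back along the tool axis for a close look.

```bash
python3 - <<'E'
from plan import *
A=r_('z',18)@toolrel(-25,-1)
row(head+A[:,2]*(.019-.13),A)
E
```

```text
[-0.41, -5.11, -1.84, 0.65, 13.9, 0.18] rows 10.0
```

send_rows:
  commands:
    - [-0.41, -5.11, -1.84, 0.65, 13.9, 0.2, 1]
    - [-0.41, -5.11, -1.84, 0.65, 13.9, 0.2, 1]
    - [-0.41, -5.11, -1.84, 0.65, 13.9, 0.2, 1]
    - [-0.41, -5.11, -1.84, 0.65, 13.9, 0.2, 1]
    - [-0.41, -5.11, -1.84, 0.65, 13.9, 0.2, 1]
    - [-0.41, -5.11, -1.84, 0.65, 13.9, 0.2, 1]
    - [-0.41, -5.11, -1.84, 0.65, 13.9, 0.2, 1]
    - [-0.41, -5.11, -1.84, 0.65, 13.9, 0.2, 1]
    - [-0.41, -5.11, -1.84, 0.65, 13.9, 0.2, 1]
    - [-0.41, -5.11, -1.84, 0.65, 13.9, 0.2, 1]
    - [-0.41, -5.11, -1.84, 0.65, 13.9, 0.2, 1]
    - [-0.41, -5.11, -1.84, 0.65, 13.9, 0.2, 1]
    - [-0.41, -5.11, -1.84, 0.65, 13.9, 0.2, 1]

```text
time_s: 20.43
position: [0.5837, -0.3978, 0.2476]
tcp_rot: [[0.859, 0.308, -0.409], [0.281, -0.951, -0.127], [-0.429, -0.006, -0.903]]
force: [0.4, 0.5, -0.8]
opening: 1.0
grasp_force: 0.0
```

```bash
python3 - <<'E'
from h import *
c,T=wrist(); np.savez("w3.npz",T=T,**c); S=optics.capture("side"); np.savez("side3.npz",**S); C=optics.capture("scene"); np.savez("scene3.npz",**C)
cv2.imwrite("pics/m6.png",np.vstack([np.hstack([cv2.resize(c["image"],(400,300)),cv2.resize(S["image"][100:190,250:370],(400,300))]),np.hstack([cv2.resize(C["image"][150:240,110:230],(400,300)),cv2.resize(C["image"][175:250,275:375],(400,300))])]))
E
```

```text
(no output)
```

View pics/m6.png

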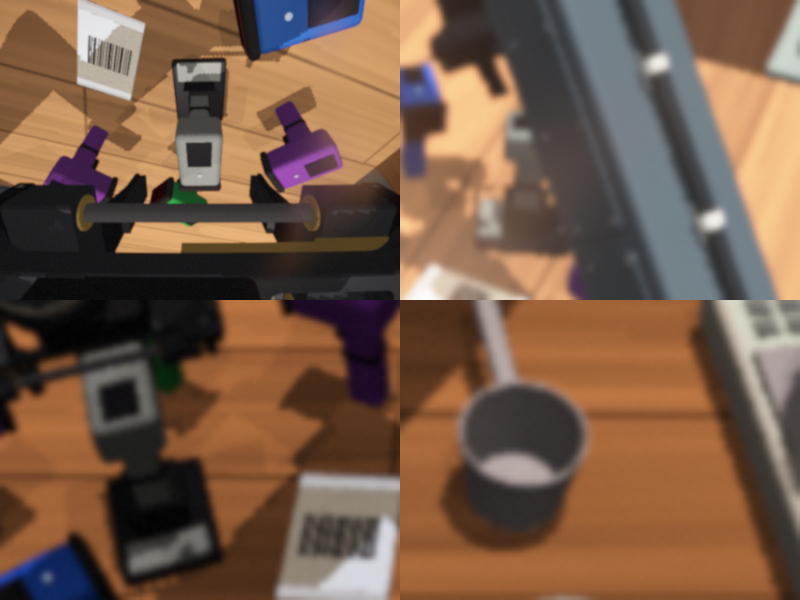

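The dipper stands upright and empty. In the wrist view the grey head's top face spans x 178–220 and y 135–188 (nose end), and the purple neighbour on the right has its nearest edge at (262,158). I measure with the correct top height, 0.176.

```bash
python3 - <<'E'
from h import *
w=load("w3.npz");T=w["T"];f=lambda p:np.array(p)*1.28
P=lambda p,z: plane(w,f(p),z,T).round(4).tolist()
print("top L/R mid",P([[178,162],[220,162]],.176),"nose L/R",P([[181,188],[219,188]],.176),"back L/R",P([[178,136],[219,136]],.176))
print("cradle near corners(base z16)",P([[174,62],[224,62]],.016),"purple edge",P([[262,158],[283,190]],.15))
g=cv2.cvtColor(w["image"],cv2.COLOR_BGR2HSV); x0,y0=200,160
sub=w["image"][150:250,205:305]; hsv=cv2.cvtColor(sub,cv2.COLOR_BGR2HSV)
m=((hsv[...,1]<45)&(hsv[...,2]>110)).astype(np.uint8); m=cv2.morphologyEx(m,cv2.MORPH_CLOSE,np.ones((15,15)))
cs,_=cv2.findContours(m,0,2); c=max(cs,key=cv2.contourArea); r=cv2.minAreaRect(c); b=cv2.boxPoints(r)+[205,150]; print(r,b.tolist()); print(plane(w,b,.176,T).round(4).tolist())
C=load("scene3.npz"); q=np.array([[82,352-300],[150,345-300],[165,440-300],[98,460-300]])/3.3333+[110,150]; print("scene head",plane(C,q,.176).round(3).tolist())
q=np.array([[108,490-300],[205,458-300],[222,555-300],[125,580-300]])/3.3333+[110,150]; print("cradle z16",plane(C,q,.016).round(3).tolist())
E
```

```text
top L/R mid [[0.5307, -0.3884, 0.176], [0.5472, -0.4383, 0.176]] nose L/R [[0.4805, -0.4057, 0.176], [0.4976, -0.4569, 0.176]] back L/R [[0.5711, -0.3781, 0.176], [0.5855, -0.4215, 0.176]]
cradle near corners(base z16) [[0.5882, -0.3544, 0.016], [0.6133, -0.4308, 0.016]] purple edge [[0.5488, -0.5029, 0.15], [0.4941, -0.5732, 0.15]]
((49.0, 55.0), (64.0, 58.0), 90.0) [[225.0, 173.0], [283.0, 173.0], [283.0, 237.0], [225.0, 237.0]]
[[0.5715, -0.3754, 0.176], [0.5874, -0.4233, 0.176], [0.5045, -0.4572, 0.176], [0.4844, -0.397, 0.176]]
scene head [[0.502, -0.449, 0.176], [0.494, -0.393, 0.176], [0.596, -0.362, 0.176], [0.616, -0.411, 0.176]]
cradle z16 [[0.522, -0.464, 0.016], [0.485, -0.38, 0.016], [0.593, -0.347, 0.016], [0.62, -0.428, 0.016]]
```

```bash
python3 - <<'E'
from plan import *
head=np.array([.5405,-.413,.154])
A=r_('z',18.5)@toolrel(-25,-1)
row(head+A[:,2]*.019,A)
E
```

```text
[-0.07, 0.07, -0.05, -0.06, 0.09, 4.16] rows 3.0
```

send_rows:
  commands:
    - [0, 0, 0, 0, 0.1, 1.2, 1]
    - [0, 0, 0, 0, 0.1, 2.4, 1]
    - [0, 0, 0, 0, 0.1, 3.4, 1]
    - [0, 0, 0, 0, 0.1, 4, 1]
    - [0, 0, 0, 0, 0.1, 4.15, 1]
    - [0, 0, 0, 0, 0.1, 4.15, 1]
    - [0, 0, 0, 0, 0.1, 4.15, 0.3]
    - [0, 0, 0, 0, 0.1, 4.15, 0.3]
    - [0, 0, 0, 0, 0.1, 4.15, 0.3]
    - [0, 0, 0, 0, 0.1, 4.15, 0.3]
    - [0, 0, 0, 0, 0.1, 4.15, 0.3]
    - [0, 0, 0, 0, 0.1, 4.15, 0.3]
    - [0, 0, 0, 0, 0.1, 4.15, 0.3]
    - [0, 0, 0, 0, 0.1, 4.15, 0.3]

```text
time_s: 21.75
position: [0.5347, -0.4173, 0.1367]
tcp_rot: [[0.859, 0.309, -0.407], [0.281, -0.951, -0.13], [-0.427, -0.003, -0.904]]
force: [0.9, 1.1, 2.2]
opening: 0.647
grasp_force: 29.9
```

The gripper stopped at 56 mm with 30 N. I draw straight up.

send_rows:
  commands:
    - [0, 0, 0, -0.09, 0, -0.18, 0.3]
    - [0, 0, 0, -0.21, 0, -0.45, 0.3]
    - [0, 0, 0, -0.38, 0, -0.81, 0.3]
    - [0, 0, 0, -0.6, 0, -1.27, 0.3]
    - [0, 0, 0, -0.85, 0, -1.81, 0.3]
    - [0, 0, 0, -1.11, 0, -2.35, 0.3]
    - [0, 0, 0, -1.37, 0, -2.9, 0.3]
    - [0, 0, 0, -1.62, 0, -3.43, 0.3]
    - [0, 0, 0, -1.8, 0, -3.8, 0.3]
    - [0, 0, 0, -1.92, 0, -4.07, 0.3]
    - [0, 0, 0, -1.92, 0, -4.07, 0.3]

```text
time_s: 22.67
position: [0.5355, -0.4183, 0.2743]
tcp_rot: [[0.861, 0.309, -0.404], [0.279, -0.951, -0.133], [-0.426, 0.001, -0.905]]
force: [0.0, -0.2, -1.1]
opening: 0.644
grasp_force: 29.9
```

```bash
cat > fin.py <<'E'
from plan import *
T=toolrel(-25,-1)
def go(psi,tau,h,dz,*a):
    R,hd=final(psi,tau,h); A=R@T; return row(hd+[0,0,dz]+A[:,2]*.019,A,*a)
E
python3 - <<'E'
from fin import *
s=read_state();print(s["force"],s["opening"])
a=go(80,5,.105,.12); go(80,5,.105,0,*a)
c,T_=wrist(); cv2.imwrite("pics/m7.png",c["image"])
E
```

```text
[ 0.02782737 -0.17641544 -1.08974976] 0.6441598220237857
[4.05, 15.23, -12.89, 2.69, -6.0, -1.37] rows 14.2
[0.0, 0.0, 0.0, -3.46, 0.0, 2.0] rows 2.9
```

View pics/m7.png

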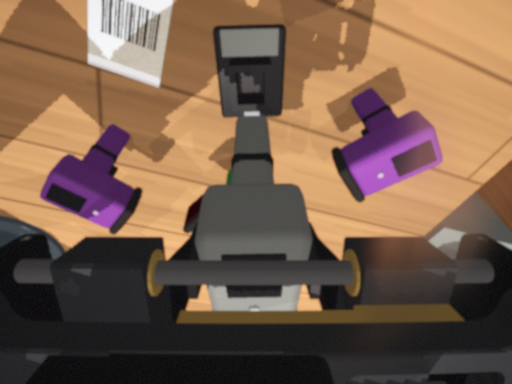

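The scanner is held at (253,240), its foot clear of the cradle at (250,70). I swing it nose down above the code.

send_rows:
  commands:
    - [0.3, 1.2, -1, 0.2, -0.4, -0.6, 0.3]
    - [0.6, 2.3, -1.9, 0.4, -0.9, -1, 0.3]
    - [0.9, 3.4, -2.9, 0.6, -1.3, -1.2, 0.3]
    - [1.2, 4.5, -3.8, 0.8, -1.8, -1.3, 0.3]
    - [1.5, 5.6, -4.8, 1, -2.2, -1.37, 0.3]
    - [1.8, 6.7, -5.7, 1.2, -2.7, -1.37, 0.3]
    - [2.1, 7.8, -6.6, 1.4, -3.1, -1.37, 0.3]
    - [2.4, 8.9, -7.6, 1.6, -3.5, -1.37, 0.3]
    - [2.7, 10, -8.5, 1.8, -4, -1.37, 0.3]
    - [3, 11.2, -9.5, 2, -4.4, -1.37, 0.3]
    - [3.3, 12.3, -10.4, 2.2, -4.9, -1.37, 0.3]
    - [3.6, 13.5, -11.4, 2.4, -5.3, -1.37, 0.3]
    - [3.9, 14.5, -12.3, 2.6, -5.7, -1.37, 0.3]
    - [4.05, 15.2, -12.9, 2.7, -6, -1.37, 0.3]
    - [4.05, 15.2, -12.9, 2.7, -6, -1.37, 0.3]
    - [4.05, 15.2, -12.9, 2.7, -6, -1.37, 0.3]
    - [4.05, 15.2, -12.9, 2.7, -6, -1.37, 0.3]

```text
time_s: 24.13
position: [0.5654, -0.2188, 0.2735]
tcp_rot: [[0.093, 0.985, 0.147], [0.492, -0.173, 0.853], [0.865, -0.007, -0.501]]
force: [0.3, -0.4, -2.1]
opening: 0.641
grasp_force: 29.9
```

```bash
python3 - <<'E'
from fin import *
s=read_state();print(s["force"],s["opening"],np.round(s["joint_positions"]))
go(80,5,.105,0)
E
```

```text
[ 0.25970109 -0.41776169 -2.13473572] 0.6412440313953345 [-52.  43.  74.  42. 107. -46.]
[-0.04, 0.01, -0.07, -3.37, 0.04, 1.94] rows 2.8
```

send_rows:
  commands:
    - [0, 0, 0, -0.8, 0, 0.5, 0.3]
    - [0, 0, 0, -1.6, 0, 0.9, 0.3]
    - [0, 0, 0, -2.4, 0, 1.4, 0.3]
    - [0, 0, 0, -3, 0, 1.7, 0.3]
    - [0, 0, -0.07, -3.3, 0, 1.9, 0.3]
    - [0, 0, -0.07, -3.4, 0, 1.94, 0.3]
    - [0, 0, -0.07, -3.4, 0, 1.94, 0.3]
    - [0, 0, -0.07, -3.4, 0, 1.94, 0.3]
    - [0, 0, -0.07, -3.4, 0, 1.94, 0.3]
    - [0, 0, -0.07, -3.4, 0, 1.94, 0.3]
    - [0, 0, -0.07, -3.4, 0, 1.94, 0.3]

```text
time_s: 25.05
position: [0.565, -0.219, 0.1577]
tcp_rot: [[0.083, 0.986, 0.148], [0.494, -0.169, 0.853], [0.866, 0.002, -0.5]]
force: [-0.2, 0.0, -2.3]
opening: 0.642
grasp_force: 29.9
```

```bash
python3 - <<'E'
from fin import *
s=read_state();print(s["force"],s["opening"],s["position"],np.round(s["qvel"],2)); go(80,5,.105,0)
c=optics.capture("scene");d=optics.capture("side"); np.savez("scene4.npz",**c)
A=np.array(s["tcp_rot"]);g=s["position"]-A[:,2]*.019;R=A@T.T
pr=lambda v:proj(c,g+R@np.array(v)).round(1).tolist()
print("expect px window",pr([-.059,0,0]),"foot",pr([.008,0,-.134]),"tail",pr([.042,0,0]))
cv2.imwrite("pics/m8.png",np.vstack([np.hstack([cv2.resize(c["image"][150:240,180:300],(400,300)),cv2.resize(d["image"][130:220,200:320],(400,300))]),np.hstack([cv2.resize(c["image"][100:265,250:470],(400,300)),cv2.resize(d["image"][190:370,100:340],(400,300))])]))
E
```

```text
[-0.20840863  0.01002241 -2.31376847] 0.6424703869788717 [ 0.56502527 -0.21899371  0.15770634] [-0.07  0.38  0.21  0.01 -0.09 -0.13]
[-0.03, 0.01, 0.04, -0.03, 0.03, 0.01] rows 0.0
expect px window [[210.7, 198.2]] foot [[260.6, 192.1]] tail [[209.7, 173.7]]
```

View pics/m8.png

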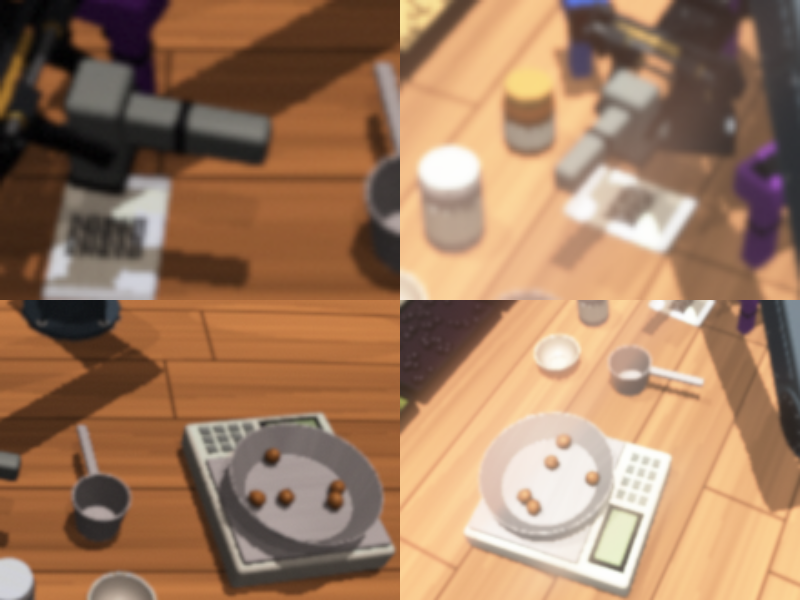

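The scanner points nose down. Its foot is seen at about (260,192) in full pixels, against (260.6,192.1) predicted. All five walnuts lie in the pan and the dipper stands. I hold briefly, then hand in.

send_rows:
  commands:
    - [0, 0, 0, 0, 0, 0, 0.3]
    - [0, 0, 0, 0, 0, 0, 0.3]
    - [0, 0, 0, 0, 0, 0, 0.3]
    - [0, 0, 0, 0, 0, 0, 0.3]
    - [0, 0, 0, 0, 0, 0, 0.3]
    - [0, 0, 0, 0, 0, 0, 0.3]

```text
time_s: 25.65
position: [0.5647, -0.2187, 0.1566]
tcp_rot: [[0.084, 0.986, 0.147], [0.492, -0.169, 0.854], [0.867, 0.0, -0.499]]
force: [-0.0, -0.2, -2.5]
opening: 0.647
grasp_force: 29.9
```

```bash
python3 -c "
from rig import bot
print(bot.hand_in())"
```

```text
the job is handed in; nothing more can be done
None
```

I handed the job in at about 25.7 s: the last pictures show all five walnuts in the pan and the empty dipper upright and released, with the scanner held nose down about 10 cm above the code; the hand-in gave no verdict.

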